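# Find the heavy side of a filter wheel and hold it down

### The job

The microscope's filter wheel on the balancing stand has a hidden heavy side, and its stiff bearing stops it short of settling by itself. Turn the wheel by its rim with a gentle grip, find from how it rolls or pulls where its heavy side is, turn that side straight down, and finish with the fingers still gripping the rim to hold it there; do not let go. Leave the other things on the table where they are.

Things in the scene. Friction and masses are not known exactly. Their poses are not given: they have to be found in the camera images.
- stand: Balancing stand, fixed: steel base plate 150 x 190 x 12 mm and two inverted-V supports of 10 mm rod, 50 mm either side of the wheel, ending in 26 mm bearing bosses (tops 148 mm above the table, outer faces 56 mm from the wheel's mid-plane). Origin: centre of the base's underside, on the table. x: level, along the axle; z: up. Its place and yaw vary.
- wheel: Upright aluminium filter wheel on the axle: disc 170 mm in diameter, 12 mm thick, six equal round filters within 59 mm of the axle, plain flat band outside them; hub 40 mm across, 30 mm long; one 8 mm index pin sticks 13 mm out of the rim. Origin: on the axle, mid-plane of the disc (6 mm either side along x). x: along the axle; z: from the axle to the pin. Turns without end.
- index_pin (a point): Outer end of the index pin, 98 mm from the axle, mid-plane of the disc; it shows how far the wheel has turned. A ballast hidden inside makes one side of the wheel heavy. It cannot be seen, does not shift in the wheel, and lies at any angle to the pin, different each run.
- axle (a point): Middle of the axle (wheel's centre), 135 mm above the table. Greasy bearing: let go, the wheel rolls slowly (under 5 rad/s, no overshoot) towards heavy side down but drag stops it 20 to 47 degrees short, the same from either side within a run; between these stops it stays as left, and also within that angle of heavy side straight up. It may still roll in the first second.
- rim_top (a point): Highest point of the rim, 85 mm over the axle and 220 mm above the table; fixed to the stand. Turning the wheel takes under 4 N at the rim. The wheel is delicate: the contact forces of both finger pads on it, added, must stay below 140 N, so a grip of up to about 60 N is safe.
- objective: Bystander, loose: microscope objective standing on its flange, steel, 34 mm across, 45 mm tall. Origin: centre of its underside.
- screwdriver: Bystander, loose: screwdriver lying flat, black handle, 150 mm long. Origin: on the table, under it.
- oil_bottle: Bystander, loose: small amber bottle with a black cap, 28 mm across, 65 mm tall. Origin: centre of its underside.
- dish: Bystander, loose: shallow white round dish, 88 mm across, 16 mm tall. Origin: centre of its underside.
- slide_box: Bystander, loose: closed grey slide box, 85 x 100 x 34 mm. Origin: centre of its underside.
- lens_tube: Bystander, loose: short black tube standing on end, 36 mm across, 40 mm tall. Origin: centre of its underside.
- parts_tray: Bystander, loose: low white tray with one divider, 120 x 160 x 22 mm. Origin: centre of its underside.

How it is judged:
By the outcome, as a careful person would: the job done as asked, in the order asked, and still so for the second after the job is handed in, while the arm keeps its last pose, push and grip.
It also fails if it takes over 72 s, if anything falls off the work surface, if the arm or the gripper's body presses on something with over 40 N, if the wrist force passes 120 N, or if a joint passes its speed limit or range.

### The arm

A 6-joint arm with a two-finger parallel gripper is mounted at the origin on the work surface. World frame = base frame: x ahead of the robot, y to its left, z up, the work surface at z = 0. Lengths are in m, angles in rad, forces in N, time in s.
With the tool pointing down it reaches from about 0.225 to 0.725 m from the base axis. Payload 3.1 kg.
Tool frame: the origin (TCP) lies at the very end of the fingers, on their centre line; the grasp point (between the pads) lies 19 mm behind it; x points along the fingers, z is the direction in which the jaws open and shut, and the axes are right-handed (so a half turn about x gives the same grasp; the last joint's range is limited). The gripper opens to 85 mm and grips with 20 to 120 N. Pads are 22 mm wide; open, the fingers measure 114 mm over their backs; the gripper's body (76 mm by 85 mm) begins 54 mm behind the grasp point. The pads swing forward as they close: fully open they stand 13 mm farther back than shut.
Start: joints at [1.06, 0.048, 0.099, 1.622, 0, 1.443], TCP at [0.196, 0.487, 0.231] pointing down, gripper open.
Joint ranges: [-2.91, 2.91], [-0.99, 1.94], [-1.21, 1.42], [-2.12, 2.29], [-1.49, 1.47], [-3.14, 3.14]. Speed limits (rad/s): [2.79, 2.79, 3.14, 3.14, 3.14, 3.14].

### API

Orientations are given as a unit quaternion [x, y, z, w].
In Python, from workcell import monitor, snapshot, camera_info, sign_off gives the robot as it stands.
- The arm moves only by the shell command python3 -m jog 'ROWS' [OPENING] [FORCE]. ROWS is JSON, a list that holds one entry, the list of rows, each a list of 4 numbers: the shift along the world's x, y, z in mm, then the turn about the world's z in units of 5 degrees (1.0 is 5 degrees). In form: [[[dx, dy, dz, yaw], ...]]. A call has exactly 5 rows; each row shifts and turns the commanded pose from where the row before left it; what a row does not reach is not made up. A row lasts 1/12 s, in which the tool goes at most 41.7 mm and 7.16 degrees, less where a joint would pass 70% of its speed; a pose out of reach is approached as far as the arm can. A call with a gripper value outside its range is refused whole. OPENING is the finger opening in mm, from 0 to 85.4, set as the call begins (- or left out, the last holds). The fingers move at their own pace and stop on an object; FORCE is the grip in N (left out, the last holds). Time passes only in rows, so rows that do not move let the fingers close, or fill a call up. It gives the time, the measured TCP pose, the force and the opening at its end, in the units of the state.
- monitor.get_obs(): the state, without advancing time (a new reading comes with each control period).
- snapshot(name): name is "scene" or "top" or "wrist"; returns (picture, depth): 384x512x3 uint8, blue, green, red; 384x512 float32, m along the optical axis (not along the pixel's ray), 0 where there is no reading.
- camera_info(name): a dict with "camera_matrix" (3x3 intrinsics, pixels), "R" (3x3) and "t" (3): a world point X has camera coordinates R X + t. Camera axes: x right, y down, z forward; pixel columns grow to the right and rows downward; lengths in m; the calibration is good to about 2 mm. A picture is of the moment at which its call begins: read the wrist's pose just before it. camera_info takes no time and is no camera call; for the wrist camera it gives the pose at the moment of the call.
- sign_off(): hands the job in, once; it reports no verdict.
The state is a dict: "clock": time; "q": joint angles; "qd": joint speeds; "effort": joint torques, N m; "position": TCP position; "tool_rot": TCP orientation; "force": force on the tool from outside, world axes, zero at the start; "torque": the same for the moment, N m; "width": finger opening in m.
Only numpy, scipy, OpenCV 4.12 (cv2) and the standard library are available. Lean on these libraries where they do the work, as an engineer would, in place of code of your own. Each camera call takes 0.05 s, during which the arm holds its last target.

## Working session

There is one attempt and no reset: what is moved stays moved. The work goes in short steps, Python scripts to look and compute and a shell command to move; the robot and the scene stay as the last step left them, time stands still between calls to the robot, and variables do not carry over. Pictures are saved under pics/ and viewed, and the job is handed in when it is done.

```bash
ls; mkdir -p pics; python3 - <<'E'
from workcell import monitor, snapshot, camera_info
import cv2,numpy as np
o=monitor.get_obs();print(o)
for n in("scene","top"):
    i,d=snapshot(n);cv2.imwrite(f"pics/{n}0.png",i);np.save(f"pics/{n}0.npy",d)
    c=camera_info(n);print(n,c)
print(monitor.get_obs()['clock'])
E
```

```text
pics
{'clock': 0.0, 'q': array([1.06020169e+00, 4.87600038e-02, 9.75931420e-02, 1.62200015e+00,
       1.87087929e-05, 1.44299834e+00]), 'qd': array([ 0.00058297,  0.00048373, -0.00011105, -0.00017966,  0.00064954,
       -0.00102995]), 'effort': array([-4.35705788e-04, -3.38790178e+01,  3.20011067e+01,  2.04254652e-02,
       -2.97079341e-04, -3.02576630e-08]), 'position': array([0.19580033, 0.48646322, 0.23011   ]), 'tool_rot': array([-0.39612422,  0.58673681,  0.39538253,  0.58523343]), 'force': array([-0.27432199, -0.20919797,  1.03923661]), 'torque': array([ 0.00747008,  0.03720592, -0.00655059]), 'width': 0.08560788687040466}
scene {'camera_matrix': array([[452.21875077,   0.        , 252.9693978 ],
       [  0.        , 452.21875077, 191.44838461],
       [  0.        ,   0.        ,   1.        ]]), 'R': array([[ 0.7761408 ,  0.63055425,  0.00260663],
       [ 0.52495777, -0.64386239, -0.5566512 ],
       [-0.34932047,  0.43340808, -0.83074223]]), 't': array([-0.4855782 , -0.20116373,  1.59822439])}
top {'camera_matrix': array([[422.55955907,   0.        , 257.61375473],
       [  0.        , 422.55955907, 194.06561392],
       [  0.        ,   0.        ,   1.        ]]), 'R': array([[ 2.60869933e-03, -9.99918871e-01, -1.24678062e-02],
       [-9.82524354e-01, -2.42448713e-04, -1.86133915e-01],
       [ 1.86115791e-01,  1.27354907e-02, -9.82445276e-01]]), 't': array([0.04266321, 0.60967058, 1.62499173])}
0.1
```

View pics/scene0.png

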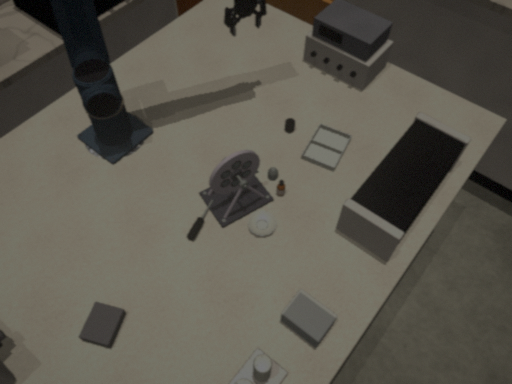

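View pics/top0.png

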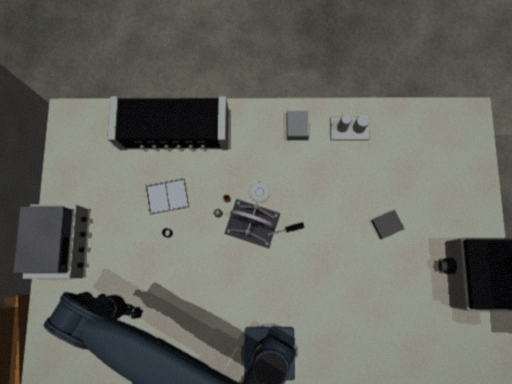

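The stand is near scene pixel (236,190) and top pixel (253,223). The screwdriver, dish, objective and bottle are close around it. I'll zoom in next.

```bash
python3 - <<'E'
import cv2,numpy as np
a=cv2.imread('pics/scene0.png')[135:255,175:305];b=cv2.imread('pics/top0.png')[170:260,200:320]
g=lambda x:np.clip(255*(x/255.)**.6,0,255).astype(np.uint8)
cv2.imwrite('pics/sc_crop.png',g(cv2.resize(a,None,fx=5,fy=5,interpolation=2)))
cv2.imwrite('pics/top_crop.png',g(cv2.resize(b,None,fx=6,fy=6,interpolation=2)))
E
```

```text
(no output)
```

View pics/sc_crop.png

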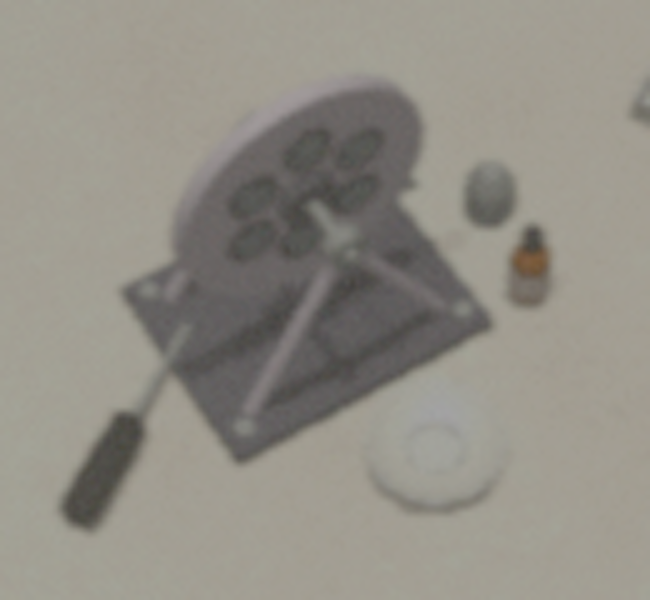

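View pics/top_crop.png

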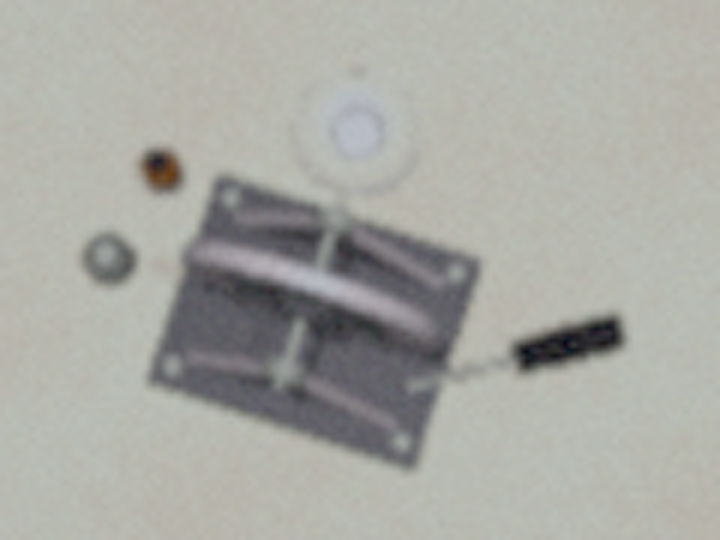

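The wheel plane runs mostly along world y, tilted a little. The pin is on the left at top crop (150,265) and scene crop (410,184), so it's roughly horizontal. Next I'll measure the stand from the plate outline and depth.

```bash
cat > h.py <<'E'
import numpy as np,cv2,sys
from workcell import monitor,snapshot,camera_info
def ray(c,u,v):
    K,R,t=c['camera_matrix'],c['R'],c['t']
    d=R.T@np.linalg.solve(K,[u,v,1.]);o=-R.T@t
    return o,d
def onz(c,u,v,z):
    o,d=ray(c,u,v);return o+d*(z-o[2])/d[2]
def cloud(c,dep):
    v,u=np.nonzero(dep>0);z=dep[v,u]
    p=np.linalg.inv(c['camera_matrix'])@np.vstack([u,v,np.ones(len(u))])*z
    return (c['R'].T@(p-c['t'][:,None])).T,u,v
def proj(c,X):
    p=c['camera_matrix']@(c['R']@np.asarray(X)+c['t']);return p[:2]/p[2]
E
python3 - <<'E'
from h import *
for n in('top','scene'):
    c=camera_info(n);d=np.load(f'pics/{n}0.npy')
    P,u,v=cloud(c,d)
    m=(P[:,0]>.3)&(P[:,0]<.7)&(P[:,1]>-.2)&(P[:,1]<.2)
    P,u,v=P[m],u[m],v[m]
    print(n,'table z',np.median(P[:,2]))
    h=P[:,2]>.10
    H=P[h];print(len(H),H.min(0),H.max(0))
    top=H[H[:,2]>.165]
    xy=top[:,:2];mu=xy.mean(0);_,_,vt=np.linalg.svd(xy-mu);print('wheel mid',mu,'dir',vt[0],np.degrees(np.arctan2(*vt[0][::-1])),len(top))
    k=(P[:,2]>.006)&(P[:,2]<.018)
    print('plate-ish',k.sum())
i=cv2.imread('pics/top0.png');c=camera_info('top')
g=i[170:260,200:320].astype(int).max(2)
for th in(100,110,120,130):
    m=(g<th).astype(np.uint8)*255
    m=cv2.morphologyEx(m,cv2.MORPH_OPEN,np.ones((5,5)))
    m=cv2.morphologyEx(m,cv2.MORPH_CLOSE,np.ones((7,7)))
    cs,_=cv2.findContours(m,0,2);k=max(cs,key=cv2.contourArea)
    b=cv2.boxPoints(cv2.minAreaRect(k))+[200,170]
    W=np.array([onz(c,*p,.012) for p in b]);print(th,W.mean(0),np.linalg.norm(W[1]-W[0]),np.linalg.norm(W[2]-W[1]),np.degrees(np.arctan2(*(W[1]-W[0])[1::-1])),np.degrees(np.arctan2(*(W[2]-W[1])[1::-1])))
E
```

```text
top table z 0.0022720668471392595
427 [ 0.43938172 -0.01517264  0.10101182] [0.55632708 0.14632373 0.22607587]
wheel mid [0.49557203 0.06414136] dir [-0.31118893 -0.95034807] -108.13089570785252 202
plate-ish 2013
scene table z 0.0010965379874400857
1335 [ 0.44387764 -0.01918123  0.10024296] [0.5587143  0.14437114 0.22319726]
wheel mid [0.50139314 0.05954813] dir [-0.32384428 -0.9461104 ] -108.89557064961878 598
plate-ish 2139
100 [0.50011959 0.06730016 0.012     ] 0.14927207000315204 0.19474164824030735 -17.521930531770124 -108.60358568534673
110 [0.50811406 0.0891708  0.012     ] 0.15346106196697826 0.24170157886997404 -17.25183285572979 -108.60978230079124
120 [0.51038599 0.09798712 0.012     ] 0.15486137764529617 0.2625802815990453 -17.138997102414503 -108.60978021179027
130 [0.51030375 0.09597818 0.012     ] 0.1595337895798945 0.266603146488465 -17.732703179509805 -109.21193075947613
```

```bash
python3 - <<'E'
from h import *
from scipy.spatial.transform import Rotation as Ro
o=monitor.get_obs();R=Ro.from_quat(o['tool_rot']).as_matrix();print(R.round(3),np.degrees(np.arctan2(R[1,2],R[0,2])))
c=camera_info('top')
cw=camera_info('wrist');print(cw, -cw['R'].T@cw['t']-o['position'])
# wheel rim line from scene cloud: fit plane to +x face using z .09-.215
for n in('top','scene'):
    cc=camera_info(n);P,u,v=cloud(cc,np.load(f'pics/{n}0.npy'))
    m=(abs(P[:,0]-.5)<.1)&(abs(P[:,1]-.064)<.1)&(P[:,2]>.18);Q=P[m]
    mu=np.median(Q,0);a=np.radians(-18.4);ax=np.array([np.cos(a),np.sin(a)]);tn=np.array([-ax[1],ax[0]])
    s=Q[:,:2]@ax;t=Q[:,:2]@tn;print(n,len(Q),'axle-coord pct',np.percentile(s,[5,25,50,75,95]),'tang',t.min(),t.max(),(t.min()+t.max())/2,'zmax',np.percentile(Q[:,2],99))
    for cen in([.4971,.0650],[.5001,.0673]):print(np.array(cen)@ax,np.array(cen)@tn)
# plate via corners screws in top crop
for p in [(230,195),(458,270),(172,367),(402,442)]:
    print(onz(c,p[0]/6+200-.42,p[1]/6+170-.42,.014))
E
```

```text
[[-0.001 -0.928  0.374]
 [-0.002  0.374  0.928]
 [-1.     0.    -0.002]] 68.06742575191217
{'camera_matrix': array([[295.933418  ,   0.        , 250.81881417],
       [  0.        , 295.933418  , 190.87136869],
       [  0.        ,   0.        ,   1.        ]]), 'R': array([[ 0.37350439,  0.92762545, -0.00234657],
       [ 0.88203754, -0.35436305,  0.31054243],
       [ 0.28723552, -0.11805872, -0.95055662]]), 't': array([-0.52269016, -0.03950933,  0.37933721])} [-0.07470881  0.02913622  0.14140642]
top 170 axle-coord pct [0.44546889 0.44635135 0.45008685 0.45398658 0.4569651 ] tang 0.14921338969556 0.2933507321532168 0.2212820609243884 zmax 0.22461732376464522
0.4511690779869175 0.2185860770232969
0.4532897132368727 0.22171543896092055
scene 424 axle-coord pct [0.44845894 0.45435471 0.45751189 0.45893385 0.46036259] tang 0.14589016043636813 0.29135614893058837 0.21862315468347826 zmax 0.22113856688732333
0.4511690779869175 0.2185860770232969
0.4532897132368727 0.22171543896092055
[0.58459799 0.12428869 0.014     ]
[ 0.53337016 -0.03018179  0.014     ]
[0.46759708 0.16189108 0.014     ]
[0.41777309 0.00773851 0.014     ]
```

```bash
cat >> h.py <<'E'
YAW=np.radians(-18.0);A0=np.array([.500,.0655,.135])
AX=np.array([np.cos(YAW),np.sin(YAW),0]);TN=np.array([-AX[1],AX[0],0]);Z=np.array([0,0,1.])
# wheel angle: 0 = up, positive towards TN (+y side)
def pt(r,th,off=0.):return A0+AX*off+r*(np.cos(th)*Z+np.sin(th)*TN)
def rectify(img,c,off,half=.12,n=600):
    # homography plane -> image ; view from +AX side: right = +TN
    src=[];dst=[]
    for a,b in((-half,-half),(half,-half),(half,half),(-half,half)):
        src.append(proj(c,A0+AX*off+a*TN+b*Z));dst.append([(a/half+1)*n/2,(1-b/half)*n/2])
    H=cv2.getPerspectiveTransform(np.float32(src),np.float32(dst))
    return cv2.warpPerspective(img,H,(n,n),flags=cv2.INTER_CUBIC)
E
python3 - <<'E'
from h import *
i=cv2.imread('pics/scene0.png');c=camera_info('scene')
g=lambda x:np.clip(255*(x/255.)**.6,0,255).astype(np.uint8)
r=g(rectify(i,c,.006))
for R in(59,85,98):cv2.circle(r,(300,300),int(R*2.5),(0,255,0),1)
cv2.imwrite('pics/rect0.png',r)
E
```

```text
(no output)
```

View pics/rect0.png

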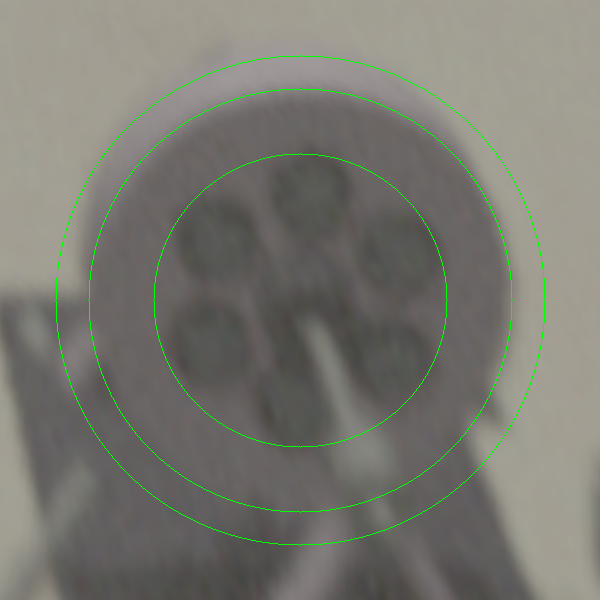

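```bash
python3 -m jog '[[[30,-35,10,-1.4],[30,-35,10,-1.4],[25,-35,5,-1.4],[25,-35,5,-1.4],[25,-35,5,-1.4]]]' 40 25; python3 -m jog '[[[25,-35,5,-1.4],[25,-35,0,-1.4],[25,-35,0,-1.4],[20,-35,0,-1.4],[20,-30,0,-1.4]]]'; python3 -m jog '[[[20,-25,0,-1.4],[20,-20,0,-1.4],[10,-20,0,-0.4],[0,0,0,0],[0,0,0,0]]]'
```

```text
clock: 0.52
position: [0.3217, 0.3225, 0.2632]
tool_rot: [-0.2, 0.679, 0.199, 0.678]
force: [-0.1, 0.1, 0.1]
width: 0.0397
clock: 0.93
position: [0.4343, 0.1552, 0.2678]
tool_rot: [0.014, 0.707, -0.015, 0.707]
force: [0.5, 1.8, -0.1]
width: 0.0403
clock: 1.35
position: [0.4837, 0.0917, 0.2673]
tool_rot: [0.111, 0.699, -0.111, 0.698]
force: [-0.4, 0.1, -0.0]
width: 0.0402
```

The rectified view shows the pin on the right at about (495,405), roughly 115° from up. The fitted centre is within about 2 mm. Now the scene again, plus the wrist view.

```bash
python3 - <<'E'
from h import *
from scipy.spatial.transform import Rotation as Ro
o=monitor.get_obs();R=Ro.from_quat(o['tool_rot']).as_matrix();print(o['clock'],o['position'],'jaw yaw',np.degrees(np.arctan2(R[1,2],R[0,2])))
w=camera_info('wrist');i,d=snapshot('wrist');s,ds=snapshot('scene');c=camera_info('scene')
cv2.imwrite('pics/w1.png',i);cv2.imwrite('pics/s1.png',s);np.save('pics/w1.npy',d)
g=lambda x:np.clip(255*(x/255.)**.6,0,255).astype(np.uint8)
r=g(rectify(s,c,0));cv2.circle(r,(300,300),245,(0,255,0),1);cv2.circle(r,(300,300),212,(0,255,0),1)
cv2.imwrite('pics/c1.png',np.hstack([cv2.resize(r,(400,400)),cv2.resize(g(i),(400,300))[:,:].repeat(1,0) if 0 else np.vstack([cv2.resize(g(i),(400,300)),np.zeros((100,400,3),np.uint8)])]))
P,u,v=cloud(w,d);m=(P[:,2]>.17)&(P[:,2]<.225)&(np.linalg.norm(P[:,:2]-A0[:2],axis=1)<.09)
Q=P[m];sA=(Q-A0)@AX;t=(Q-A0)@TN
print(len(Q),np.percentile(sA,[2,10,50,90,98]),Q[:,2].max())
for a in np.arange(-.07,.08,.02):
    k=abs(t-a)<.005
    if k.sum()>5:print(a,k.sum(),np.percentile(sA[k],[3,50,97]),np.percentile(Q[k,2],98), .135+np.sqrt(.085**2-a*a))
E
```

```text
1.35 [0.4837478  0.09170786 0.26729753] jaw yaw -18.049910723184478
3329 [-0.00865072 -0.0074037  -0.00299117  0.0028362   0.00433176] 0.21992617931976613
-0.07 18 [-0.00779286 -0.00478885  0.00246228] 0.18351772979376094 0.1832182538049648
-0.05 100 [-0.00767509 -0.00410641  0.00352513] 0.20512343373862368 0.20373863542433762
-0.03 180 [-0.00895562 -0.00475749  0.00341359] 0.21460585628861692 0.21452986860293435
-0.009999999999999995 205 [-0.0074677  -0.00432554  0.00209406] 0.21893404649440956 0.21940971508067067
0.010000000000000009 307 [-0.00876509 -0.00346796  0.00409029] 0.21914812439371115 0.21940971508067067
0.030000000000000013 316 [-0.00714548 -0.00227311  0.00465183] 0.2151088053904727 0.21452986860293433
0.05000000000000002 314 [-0.00705223 -0.00200477  0.00440243] 0.20631349838564939 0.20373863542433762
0.07 262 [-0.00689041 -0.00134905  0.00445782] 0.1884117626383674 0.1832182538049648
```

View pics/c1.png

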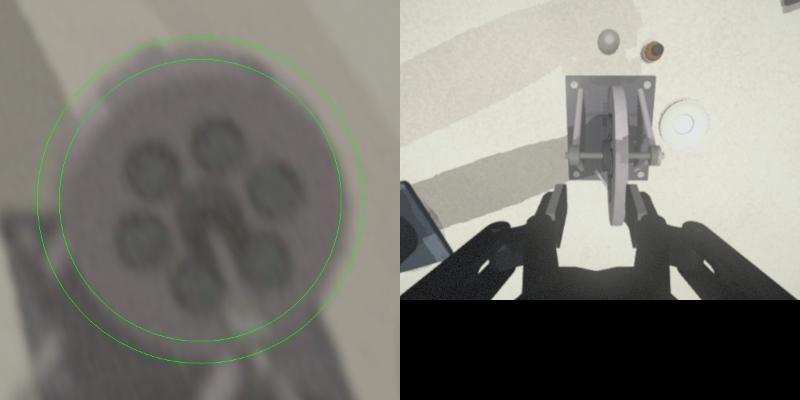

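```bash
sed -i 's/A0=np.array(\[.*\])$/A0=np.array([.4986,.0675,.135])/' h.py; grep -n A0= h.py; cat > zoom.py <<'E'
from h import *
def view(tag):
    s,ds=snapshot('scene');cv2.imwrite(f'pics/{tag}_raw.png',s)
    show(s,tag);return s
def show(s,tag):
    c=camera_info('scene')
    a=cv2.resize(s[135:225,190:280],None,fx=6,fy=6,interpolation=2)
    a=cv2.normalize(a,None,0,255,cv2.NORM_MINMAX)
    for k in range(0,360,30):
        p=(proj(c,pt(.105,np.radians(k)))-[190,135]+.5)*6
        cv2.circle(a,(int(p[0]),int(p[1])),2,(0,255,0),-1);cv2.putText(a,str(k),(int(p[0]),int(p[1])),0,.4,(0,0,255),1)
    cv2.imwrite(f'pics/{tag}.png',a)
if __name__=='__main__':
    view(sys.argv[1]);print(monitor.get_obs()['clock'])
E
python3 - <<'E'
from zoom import *
show(cv2.imread('pics/scene0.png'),'z0');show(cv2.imread('pics/s1.png'),'z1')
a=np.hstack([cv2.resize(cv2.imread(f'pics/z{k}.png'),(400,400)) for k in(0,1)]);cv2.imwrite('pics/z01.png',a)
E
```

```text
15:YAW=np.radians(-18.0);A0=np.array([.4986,.0675,.135])
```

View pics/z01.png

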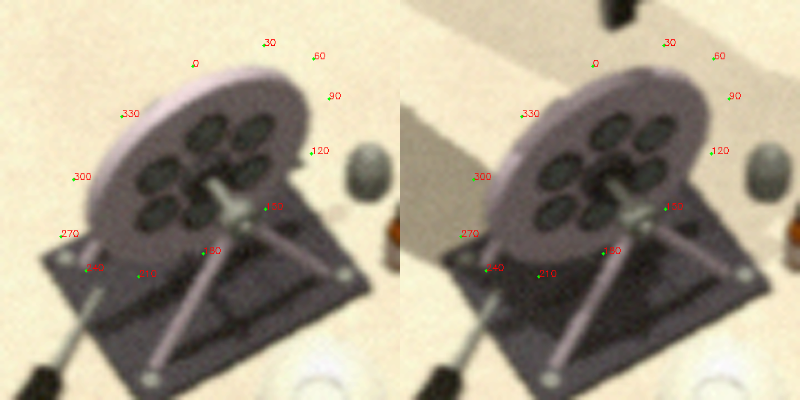

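```bash
python3 - <<'E'
from zoom import *
ims=[]
for _ in range(4):ims.append(snapshot('scene')[0].astype(np.float32))
m=np.mean(ims,0);cv2.imwrite('pics/s2.png',m.astype(np.uint8))
c=camera_info('scene')
a=m[165:215,190:270];a=np.clip((a-20)*3,0,255).astype(np.uint8);a=cv2.resize(a,None,fx=9,fy=9,interpolation=2)
for k in range(90,271,30):
    for r in(.085,.098):
        p=(proj(c,pt(r,np.radians(k)))-[190,165]+.5)*9;cv2.circle(a,(int(p[0]),int(p[1])),2,(0,255,0),-1)
        cv2.putText(a,str(k),(int(p[0]),int(p[1])),0,.4,(0,0,255),1)
cv2.imwrite('pics/low2.png',a);print(monitor.get_obs()['clock'])
E
```

```text
1.65
```

View pics/low2.png

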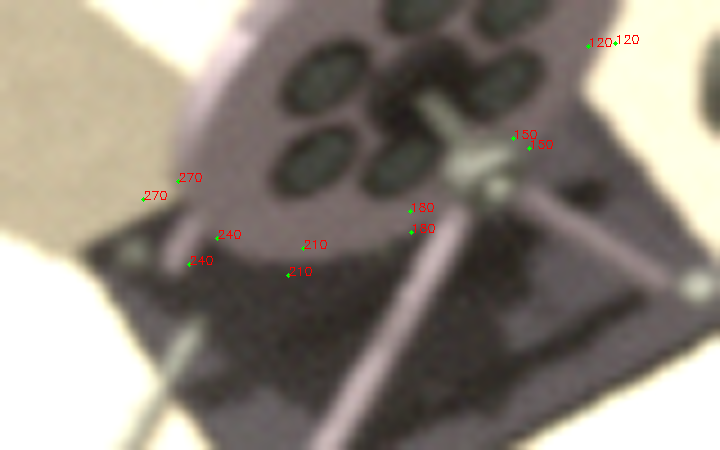

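The pin has left its first position and is probably hidden near the bottom, behind the boss, so the wheel rolled early on. I'll track the wheel by its filters (mod 60°) and use the pin to resolve which 60° sector.

```bash
cat > filt.py <<'E'
from h import *
def onface(c,u,v,off):
    o,d=ray(c,u,v);k=((A0+AX*off-o)@AX)/(d@AX);return o+k*d
def filters(img,verbose=0):
    c=camera_info('scene')
    r=cv2.GaussianBlur(rectify(img,c,.006,.1,600),(0,0),4).astype(float)   # 3 px/mm
    g=r[...,2]  # red: face pinkish, filters greenish dark
    yy,xx=np.mgrid[:600,:600];rr=np.hypot(xx-300,yy-300)/3
    band=np.median(g[(rr>62)&(rr<78)&(yy>150)])
    mask=((g<.8*band)&(rr<64)&(rr>20)).astype(np.uint8)
    mask=cv2.morphologyEx(mask,cv2.MORPH_OPEN,np.ones((15,15)))
    n,l,st,ce=cv2.connectedComponentsWithStats(mask)
    out=[]
    for k in range(1,n):
        x,y=(ce[k]-300)/3;a=st[k,4]/9
        out.append((np.hypot(x,y),np.degrees(np.arctan2(x,-y))%360,a,x,y))
    ok=[o for o in out if 150<o[2]<900 and 32<o[0]<52]
    if verbose:print(band,[tuple(np.round(o,1)) for o in out])
    return ok
def ang60(img,verbose=0):
    f=filters(img,verbose)
    # centre offset: opposite filters average
    p=np.array([[o[3],o[4]] for o in f])
    # fit: p = c + R*(sin(t+60k), -cos(t+60k))
    from scipy.optimize import least_squares
    a0=np.angle(np.mean(np.exp(6j*np.radians([o[1] for o in f]))))/6
    k=np.round((np.radians([o[1] for o in f])-a0)/(np.pi/3))
    def res(q):
        t=q[2]+k*np.pi/3
        return np.r_[p[:,0]-q[0]-q[3]*np.sin(t),p[:,1]-q[1]+q[3]*np.cos(t)]
    s=least_squares(res,[0,0,a0,42],loss='soft_l1')
    q=s.x;rm=np.sqrt(np.mean(res(q)**2))
    return np.degrees(q[2])%60,len(f),q[:2].round(1),round(q[3],1),round(rm,2)
if __name__=='__main__':
    for f in sys.argv[1:]:print(f,ang60(cv2.imread(f),1))
E
python3 filt.py pics/scene0.png pics/s1.png pics/s2.png
```

```text
59.0 [(np.float64(38.4), np.float64(6.4), np.float64(937.8), np.float64(4.3), np.float64(-38.2)), (np.float64(39.1), np.float64(302.0), np.float64(940.2), np.float64(-33.2), np.float64(-20.7)), (np.float64(41.6), np.float64(69.6), np.float64(922.9), np.float64(39.0), np.float64(-14.5)), (np.float64(37.4), np.float64(213.3), np.float64(1989.3), np.float64(-20.5), np.float64(31.3)), (np.float64(41.7), np.float64(126.3), np.float64(1077.6), np.float64(33.6), np.float64(24.7))]
  return _methods._mean(a, axis=axis, dtype=dtype,
  ret = ret.dtype.type(ret / rcount)
Traceback (most recent call last):
  File "filt.py", line 35, in <module>
    for f in sys.argv[1:]:print(f,ang60(cv2.imread(f),1))
                                  ~~~~~^^^^^^^^^^^^^^^^^
  File "filt.py", line 31, in ang60
    s=least_squares(res,[0,0,a0,42],loss='soft_l1')
ValueError: Initial guess is outside of provided bounds
```

```bash
sed -i 's/\.8\*band/TH*band/; s/150<o\[2\]<900/250<o[2]<1000/; s/(0,0),4)/(0,0),3)/' filt.py; sed -i '1a TH=.72' filt.py; python3 filt.py pics/scene0.png pics/s1.png pics/s2.png
```

```text
59.0 [(np.float64(37.5), np.float64(5.8), np.float64(504.3), np.float64(3.8), np.float64(-37.3)), (np.float64(35.7), np.float64(313.0), np.float64(253.6), np.float64(-26.1), np.float64(-24.4)), (np.float64(46.4), np.float64(292.8), np.float64(180.9), np.float64(-42.7), np.float64(-18.0)), (np.float64(50.9), np.float64(61.8), np.float64(80.2), np.float64(44.9), np.float64(-24.0)), (np.float64(33.8), np.float64(68.1), np.float64(157.7), np.float64(31.4), np.float64(-12.6)), (np.float64(35.9), np.float64(241.8), np.float64(381.2), np.float64(-31.6), np.float64(17.0)), (np.float64(38.9), np.float64(127.0), np.float64(700.8), np.float64(31.1), np.float64(23.4)), (np.float64(52.0), np.float64(240.9), np.float64(139.0), np.float64(-45.4), np.float64(25.2)), (np.float64(41.1), np.float64(187.2), np.float64(682.0), np.float64(-5.1), np.float64(40.8))]
pics/scene0.png (np.float64(6.79853824981828), 5, array([0.8, 0.9]), np.float64(38.1), np.float64(1.88))
61.0 [(np.float64(38.8), np.float64(6.7), np.float64(539.3), np.float64(4.5), np.float64(-38.5)), (np.float64(39.2), np.float64(307.2), np.f
[... 601 characters left out ...]
64(39.9), np.float64(0.58))
60.0 [(np.float64(39.6), np.float64(8.9), np.float64(656.3), np.float64(6.1), np.float64(-39.2)), (np.float64(38.7), np.float64(307.3), np.float64(744.9), np.float64(-30.8), np.float64(-23.5)), (np.float64(42.2), np.float64(73.1), np.float64(558.4), np.float64(40.4), np.float64(-12.3)), (np.float64(41.9), np.float64(245.0), np.float64(757.2), np.float64(-38.0), np.float64(17.7)), (np.float64(40.8), np.float64(130.8), np.float64(918.6), np.float64(30.9), np.float64(26.7)), (np.float64(40.8), np.float64(186.9), np.float64(908.9), np.float64(-4.9), np.float64(40.5))]
pics/s2.png (np.float64(8.572039187924762), 6, array([0.5, 1.6]), np.float64(40.5), np.float64(1.01))
```

```bash
python3 - <<'E'
from filt import *
c=camera_info('scene')
p=onface(c,258.0,171.2,0.);d=p-A0;print('pin0',np.linalg.norm(d),np.degrees(np.arctan2(d@TN,d[2])))
E
python3 -m jog '[[[0,-36,0,0],[0,-36,0,0],[0,0,-30,0],[0,0,-30,0],[0,0,-15,0]]]' 40 25
python3 -m jog '[[[0,0,-10,0],[0,0,-6,0],[0,0,0,0],[0,0,0,0],[0,0,0,0]]]'
python3 - <<'E'
from h import *
o=monitor.get_obs();d=o['position']-A0;print(d@AX,d@TN,d[2])
w=camera_info('wrist');i,dd=snapshot('wrist');cv2.imwrite('pics/w2.png',i)
P,u,v=cloud(w,dd);Q=P[(P[:,2]>.19)&(np.linalg.norm(P[:,:2]-A0[:2],axis=1)<.09)]
s=(Q-A0)@AX;t=(Q-A0)@TN
for a in np.arange(-.06,.08,.02):
    k=(abs(t-a)<.006)&(abs(s)<.03)&(Q[:,2]>.135+np.sqrt(max(0,.083**2-a*a)))&(Q[:,2]<.225)
    if k.sum()>5:print(round(a,2),k.sum(),np.percentile(s[k],[3,50,97]))
E
```

```text
pin0 0.10385119942321017 124.80320064669333
clock: 2.07
position: [0.4823, 0.0207, 0.1902]
tool_rot: [0.11, 0.7, -0.11, 0.697]
force: [-0.0, 0.2, -1.3]
width: 0.0402
clock: 2.48
position: [0.4847, 0.0208, 0.1789]
tool_rot: [0.11, 0.697, -0.11, 0.7]
force: [0.0, 0.1, 0.3]
width: 0.0402
0.0012130240898749276 -0.04866052736938125 0.04386609065850511
-0.06 450 [-0.02097299  0.00032611  0.02202295]
-0.04 1532 [-0.02824037 -0.00010572  0.02802339]
-0.02 576 [-0.00473896  0.00105346  0.00634635]
0.0 686 [-0.00466417  0.00065278  0.00640457]
0.02 605 [-0.00459545  0.00095782  0.00651867]
0.04 593 [-0.00431619  0.00094233  0.00657018]
0.06 495 [-0.00428723  0.00132575  0.00665661]
```

View pics/w2.png

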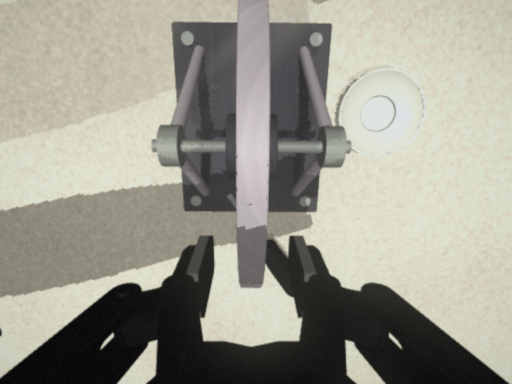

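The disc sits centred between the fingers, with the wheel at s=0.9 mm and the tool at 1.2 mm. Closing now.

```bash
python3 -m jog '[[[0,0,-1,0],[0,0,0,0],[0,0,0,0],[0,0,0,0],[0,0,0,0]]]' 0 25; cat > st.py <<'E'
from h import *
o=monitor.get_obs();d=o['position']-A0;g=d+np.array([0,0,.019])
f=o['force'];print('s %.4f t %.4f zT %.4f'%(d@AX,d@TN,d[2]),'r %.1f phi %.1f'%(np.hypot(g@TN,g[2])*1e3,np.degrees(np.arctan2(g@TN,g[2]))),'F ax %.2f tn %.2f z %.2f'%(f@AX,f@TN,f[2]),'w %.4f'%o['width'],o['clock'])
E
python3 st.py; python3 - <<'E'
import numpy as np
r=79.5
for a in range(-38,43,5):
    import math
    print(a,[round(x,1) for x in (math.cos(math.radians(72))*r*math.sin(math.radians(a)),math.sin(math.radians(72))*r*math.sin(math.radians(a)),r*math.cos(math.radians(a)))])
E
```

```text
clock: 2.95
position: [0.4845, 0.0205, 0.177]
tool_rot: [0.11, 0.698, -0.11, 0.699]
force: [1.7, 0.1, 2.4]
width: 0.0115
s 0.0012 t -0.0491 zT 0.0420 r 78.3 phi -38.8 F ax 1.59 tn 0.60 z 2.37 w 0.0115 2.95
-38 [-15.1, -46.5, 62.6]
-33 [-13.4, -41.2, 66.7]
-28 [-11.5, -35.5, 70.2]
-23 [-9.6, -29.5, 73.2]
-18 [-7.6, -23.4, 75.6]
-13 [-5.5, -17.0, 77.5]
-8 [-3.4, -10.5, 78.7]
-3 [-1.3, -4.0, 79.4]
2 [0.9, 2.6, 79.5]
7 [3.0, 9.2, 78.9]
12 [5.1, 15.7, 77.8]
17 [7.2, 22.1, 76.0]
22 [9.2, 28.3, 73.7]
27 [11.2, 34.3, 70.8]
32 [13.0, 40.1, 67.4]
37 [14.8, 45.5, 63.5]
42 [16.4, 50.6, 59.1]
```

```bash
python3 -m jog '[[[1.7,5.3,4.1,0],[1.9,5.7,3.5,0],[1.9,6,3,0],[2,6.1,2.4,0],[2.1,6.4,1.9,0]]]'; python3 st.py; python3 -m jog '[[[2.1,6.5,1.2,0],[2.1,6.5,0.7,0],[2.2,6.6,0.1,0],[2.1,6.6,-0.6,0],[2.1,6.5,-1.1,0]]]'; python3 st.py;python3 -m jog '[[[2.1,6.4,-1.8,0],[2,6.2,-2.3,0],[2,6,-2.9,0],[1.8,5.8,-3.4,0],[1.8,5.4,-3.9,0]]]'; python3 st.py; python3 -m jog '[[[0,0,0,0],[0,0,0,0],[0,0,0,0],[0,0,0,0],[0,0,0,0]]]'; python3 st.py; python3 zoom.py a1; python3 filt.py pics/a1_raw.png
```

```text
clock: 3.37
position: [0.4936, 0.0479, 0.191]
tool_rot: [0.109, 0.698, -0.113, 0.699]
force: [1.9, -5.6, -1.3]
width: 0.0117
s 0.0013 t -0.0202 zT 0.0560 r 77.7 phi -15.1 F ax 3.53 tn -4.73 z -1.27 w 0.0117 3.3667
clock: 3.78
position: [0.5044, 0.0804, 0.192]
tool_rot: [0.108, 0.698, -0.113, 0.699]
force: [0.3, -6.8, 2.2]
width: 0.0115
s 0.0015 t 0.0141 zT 0.0570 r 77.3 phi 10.5 F ax 2.35 tn -6.38 z 2.19 w 0.0115 3.7833
clock: 4.2
position: [0.5144, 0.1107, 0.1786]
tool_rot: [0.109, 0.697, -0.113, 0.699]
force: [0.5, -5.2, 5.3]
width: 0.0113
s 0.0017 t 0.0460 zT 0.0436 r 77.6 phi 36.3 F ax 2.11 tn -4.77 z 5.32 w 0.0113 4.2
clock: 4.62
position: [0.5147, 0.1117, 0.1779]
tool_rot: [0.11, 0.697, -0.111, 0.699]
force: [3.7, -4.1, 2.7]
width: 0.0116
s 0.0017 t 0.0470 zT 0.0429 r 77.7 phi 37.2 F ax 4.78 tn -2.71 z 2.74 w 0.0116 4.6167
4.6667
61.0 [(np.float64(39.4), np.float64(20.7), np.float64(694.2), np.float64(13.9), np.float64(-36.9)), (np.float64(39.3), np.float64(316.9), np.float64(651.6), np.float64(-26.8), np.float64(-28.6)), (np.float64(41.5), np.float64(80.0), np.float64(570.2), np.float64(40.9), np.float64(-7.2)), (np.float64(40.9), np.float64(255.1), np.float64(666.8), np.float64(-39.5), np.float64(10.5)), (np.float64(51.9), np.float64(91.9), np.float64(37.2), np.float64(51.9), np.float64(1.7)), (np.float64(41.7), np.float64(136.2), np.float64(790.8), np.float64(28.9), np.float64(30.1)), (np.float64(38.9), np.float64(195.4), np.float64(802.3), np.float64(-10.3), np.float64(37.5))]
pics/a1_raw.png (np.float64(17.25533128070624), 6, array([1.2, 1.1]), np.float64(40.3), np.float64(0.87))
```

View pics/a1.png

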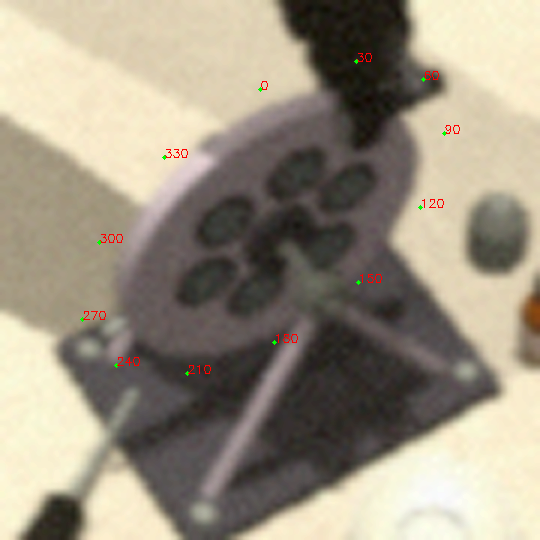

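The pin now shows at zoom (117,325), about 256°. The wheel turned about 69°, so before that the pin was near 187°. Next I'll release and see whether it rolls.

```bash
python3 -m jog '[[[0,0,0,0],[0,0,0,0],[0,0,0,0],[0,0,0,0],[0,0,0,0]]]' 40; python3 zoom.py a2; python3 filt.py pics/a2_raw.png |tail -1; python3 -m jog '[[[0,0,0,0],[0,0,0,0],[0,0,0,0],[0,0,0,0],[0,0,0,0]]]'; python3 -m jog '[[[0,0,0,0],[0,0,0,0],[0,0,0,0],[0,0,0,0],[0,0,0,0]]]'; python3 zoom.py a3; python3 filt.py pics/a3_raw.png|tail -1;  python3 -c "
from filt import *
c=camera_info('scene');p=onface(c,117/6+190-.5,325/6+135-.5,0.);d=p-A0;print('pin',np.linalg.norm(d),np.degrees(np.arctan2(d@TN,d[2]))%360)"
```

```text
clock: 5.08
position: [0.5131, 0.113, 0.1766]
tool_rot: [0.11, 0.699, -0.11, 0.698]
force: [-0.3, 0.6, 0.5]
width: 0.0399
5.1333
pics/a2_raw.png (np.float64(3.49853695106634), 6, array([-1. ,  0.7]), np.float64(40.2), np.float64(1.5))
clock: 5.55
position: [0.5137, 0.1126, 0.1772]
tool_rot: [0.11, 0.698, -0.11, 0.698]
force: [0.3, 0.4, -0.2]
width: 0.0397
clock: 5.97
position: [0.5137, 0.1126, 0.1771]
tool_rot: [0.11, 0.698, -0.11, 0.698]
force: [-0.4, -0.2, -0.1]
width: 0.0402
6.0167
pics/a3_raw.png (np.float64(58.36744553135229), 6, array([-1.,  2.]), np.float64(39.6), np.float64(1.25))
pin 0.08961898491769878 257.9763210490803
```

```bash
python3 -c "
import cv2,numpy as np
cv2.imwrite('pics/a23.png',np.hstack([cv2.resize(cv2.imread(f'pics/a{k}.png'),(400,400)) for k in (2,3)]))"
```

```text
(no output)
```

View pics/a23.png

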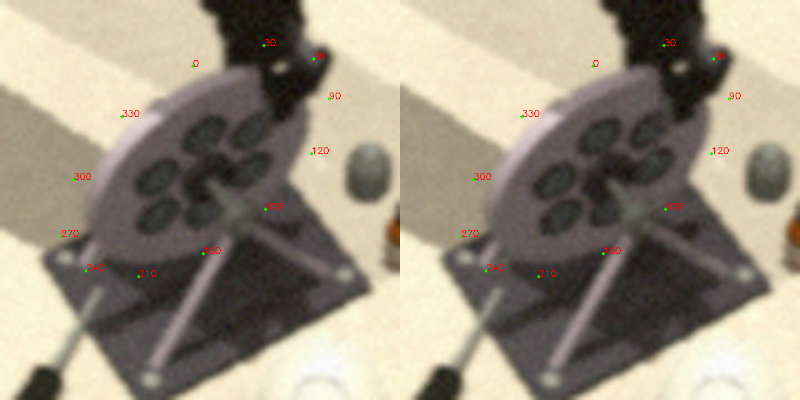

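It rolled back about 19°. I'll wait for it to settle and average several frames.

```bash
python3 -m jog '[[[0,0,0,0],[0,0,0,0],[0,0,0,0],[0,0,0,0],[0,0,0,0]]]' >/dev/null; cat > avg.py <<'E'
from filt import *
from zoom import show
ims=[snapshot('scene')[0].astype(np.float32) for _ in range(int(sys.argv[2]))]
for q in ims[:1]+ims[-1:]:print(ang60(q.astype(np.uint8))[0])
m=np.mean(ims,0).astype(np.uint8);cv2.imwrite(f'pics/{sys.argv[1]}_raw.png',m);show(m,sys.argv[1]);print(ang60(m,1),monitor.get_obs()['clock'])
E
python3 avg.py b1 4;python3 filt.py pics/a3_raw.png pics/s2.png|grep pics
```

```text
58.86666627529512
58.47451579022784
60.0 [(np.float64(38.5), np.float64(358.4), np.float64(752.0), np.float64(-1.1), np.float64(-38.5)), (np.float64(39.5), np.float64(59.2), np.float64(589.8), np.float64(33.9), np.float64(-20.2)), (np.float64(40.1), np.float64(294.8), np.float64(688.7), np.float64(-36.4), np.float64(-16.8)), (np.float64(60.6), np.float64(69.9), np.float64(89.3), np.float64(56.9), np.float64(-20.8)), (np.float64(40.5), np.float64(122.6), np.float64(916.0), np.float64(34.1), np.float64(21.8)), (np.float64(42.2), np.float64(233.7), np.float64(773.4), np.float64(-34.0), np.float64(25.0)), (np.float64(40.5), np.float64(182.4), np.float64(664.8), np.float64(-1.7), np.float64(40.5))]
(np.float64(58.531913053651195), 6, array([-0.7,  1.9]), np.float64(40.2), np.float64(1.11)) 6.6333
pics/a3_raw.png (np.float64(58.36744553135229), 6, array([-1.,  2.]), np.float64(39.6), np.float64(1.25))
pics/s2.png (np.float64(8.572039187924762), 6, array([0.5, 1.6]), np.float64(40.5), np.float64(1.01))
```

View pics/b1.png

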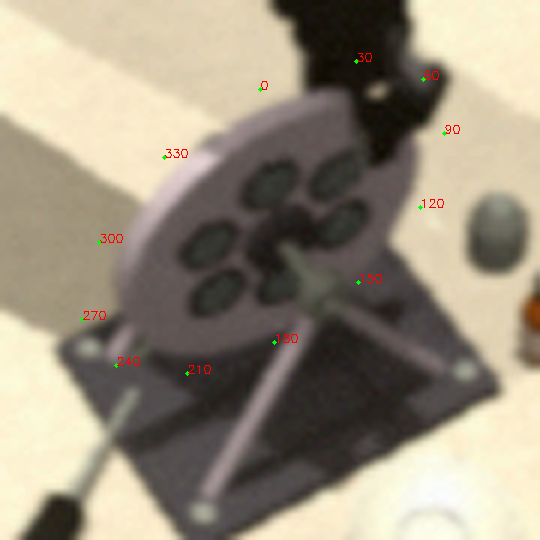

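B has settled at phase 58.5°, which is +50° from the first rest position A. To confirm A is a true stop, I'll turn back about 76° and let it roll from the other side.

```bash
python3 -m jog '[[[0,0,0,0],[0,0,0,0],[0,0,0,0],[0,0,0,0],[0,0,0,0]]]' 0 30; python3 st.py; python3 -m jog '[[[-1.8,-5.4,3.9,0],[-1.8,-5.8,3.4,0],[-2,-6,2.9,0],[-2,-6.2,2.3,0],[-2.1,-6.4,1.8,0]]]'; python3 -m jog '[[[-2.1,-6.5,1.1,0],[-2.1,-6.6,0.6,0],[-2.2,-6.6,-0.1,0],[-2.1,-6.5,-0.7,0],[-2.1,-6.5,-1.2,0]]]'; python3 st.py; python3 -m jog '[[[-2.1,-6.4,-1.9,0],[-2,-6.1,-2.4,0],[-1.9,-6,-3,0],[-1.9,-5.7,-3.5,0],[-1.7,-5.3,-4.1,0]]]'; python3 -m jog '[[[0,0,0,0],[0,0,0,0],[0,0,0,0],[0,0,0,0],[0,0,0,0]]]'; python3 st.py; python3 avg.py c1 1
```

```text
clock: 7.05
position: [0.5148, 0.1122, 0.1774]
tool_rot: [0.11, 0.698, -0.111, 0.699]
force: [4.8, -1.9, -0.6]
width: 0.0115
s 0.0016 t 0.0475 zT 0.0424 r 77.6 phi 37.7 F ax 5.12 tn -0.29 z -0.58 w 0.0115 7.05
clock: 7.47
position: [0.5056, 0.0845, 0.1914]
tool_rot: [0.112, 0.698, -0.108, 0.699]
force: [7.0, 2.9, -4.8]
width: 0.0114
clock: 7.88
position: [0.4952, 0.0527, 0.1923]
tool_rot: [0.113, 0.697, -0.107, 0.7]
force: [5.2, 5.7, 0.6]
width: 0.0116
s 0.0013 t -0.0151 zT 0.0573 r 77.8 phi -11.2 F ax 3.16 tn 7.02 z 0.56 w 0.0116 7.8833
clock: 8.3
position: [0.4854, 0.0228, 0.1788]
tool_rot: [0.112, 0.697, -0.108, 0.7]
force: [1.7, 4.7, 6.5]
width: 0.0111
clock: 8.72
position: [0.485, 0.0218, 0.178]
tool_rot: [0.111, 0.697, -0.109, 0.7]
force: [2.2, 2.2, 5.9]
width: 0.0113
s 0.0012 t -0.0477 zT 0.0430 r 78.2 phi -37.6 F ax 1.41 tn 2.81 z 5.93 w 0.0113 8.7167
56.47484122278463
56.47484122278463
62.0 [(np.float64(38.9), np.float64(316.7), np.float64(2164.4), np.float64(-26.7), np.float64(-28.3)), (np.float64(41.3), np.float64(47.6), np.float64(524.2), np.float64(30.6), np.float64(-27.9)), (np.float64(35.8), np.float64(112.2), np.float64(644.2), np.float64(33.1), np.float64(13.5)), (np.float64(37.9), np.float64(210.8), np.float64(1272.7), np.float64(-19.4), np.float64(32.5)), (np.float64(50.4), np.float64(118.0), np.float64(58.2), np.float64(44.5), np.float64(23.7))]
(np.float64(56.47484122278463), 2, array([-4., -5.]), np.float64(41.4), np.float64(0.0)) 8.7667
```

View pics/c1.png

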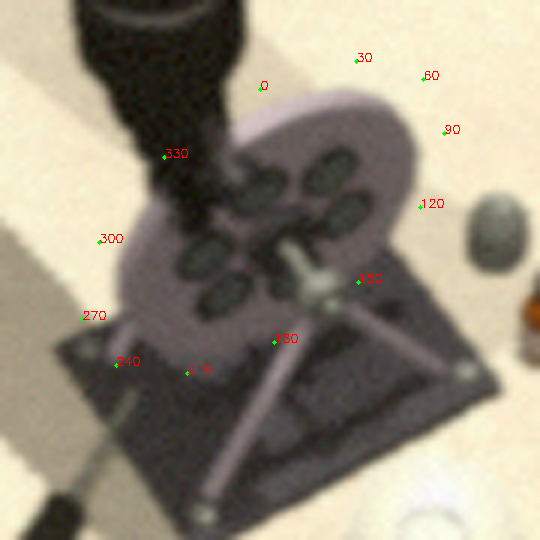

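```bash
python3 -m jog '[[[0,0,0,0],[0,0,0,0],[0,0,0,0],[0,0,0,0],[0,0,0,0]]]' 40; python3 -m jog '[[[0,0,0,0],[0,0,0,0],[0,0,0,0],[0,0,0,0],[0,0,0,0]]]' ; python3 -m jog '[[[0,0,0,0],[0,0,0,0],[0,0,0,0],[0,0,0,0],[0,0,0,0]]]' >/dev/null;  python3 -m jog '[[[0,0,0,0],[0,0,0,0],[0,0,0,0],[0,0,0,0],[0,0,0,0]]]' >/dev/null; python3 avg.py c2 4
```

```text
clock: 9.18
position: [0.483, 0.0206, 0.1754]
tool_rot: [0.11, 0.699, -0.11, 0.698]
force: [0.3, 0.4, -0.1]
width: 0.04
clock: 9.6
position: [0.4838, 0.0206, 0.1762]
tool_rot: [0.11, 0.698, -0.11, 0.698]
force: [0.7, -0.1, -0.0]
width: 0.0402
6.884687782043297
7.204471148701397
62.0 [(np.float64(38.8), np.float64(333.6), np.float64(2401.6), np.float64(-17.3), np.float64(-34.8)), (np.float64(42.3), np.float64(71.7), np.float64(497.7), np.float64(40.1), np.float64(-13.2)), (np.float64(41.8), np.float64(245.3), np.float64(787.4), np.float64(-37.9), np.float64(17.5)), (np.float64(41.2), np.float64(130.3), np.float64(861.6), np.float64(31.4), np.float64(26.6)), (np.float64(41.3), np.float64(187.2), np.float64(919.8), np.float64(-5.2), np.float64(40.9))]
(np.float64(8.52223322324467), 4, array([0.5, 1.5]), np.float64(40.8), np.float64(0.89)) 10.6333
```

View pics/c2.png

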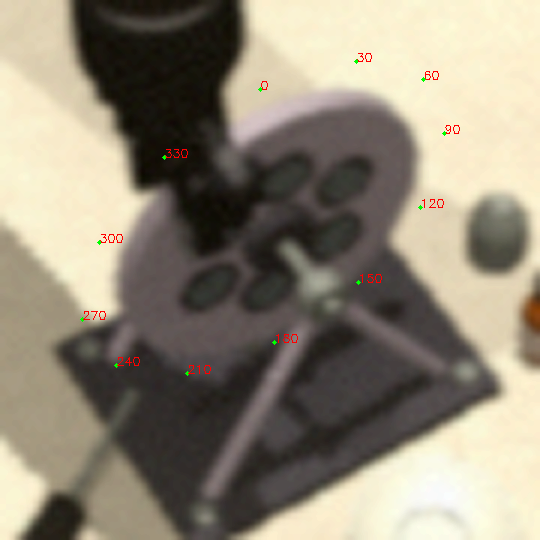

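Stop A repeats at phase 8.5° and B is at 58.5°, so heavy-side-down is midway: phase 33.5°, which is A+25°, with the pin near 212°. I'll slide the open fingers along to about +8°, grip, and turn +25°.

```bash
python3 -m jog '[[[3.8,11.4,9,0],[3.8,11.4,5,0],[3.8,11.4,4,0],[3.8,11.4,0,0],[3.8,11.4,-1,0]]]'; python3 -m jog '[[[0,0,0,0],[0,0,0,0],[0,0,0,0],[0,0,0,0],[0,0,0,0]]]' 0 40; python3 st.py; python3 avg.py d0 1
```

```text
clock: 11.05
position: [0.5036, 0.079, 0.1938]
tool_rot: [0.11, 0.698, -0.11, 0.699]
force: [0.2, -0.2, 0.5]
width: 0.0406
clock: 11.47
position: [0.5033, 0.0776, 0.1928]
tool_rot: [0.111, 0.698, -0.11, 0.699]
force: [4.8, 1.9, -2.4]
width: 0.0112
s 0.0014 t 0.0111 zT 0.0578 r 77.6 phi 8.2 F ax 3.93 tn 3.32 z -2.42 w 0.0112 11.4667
8.828355587098155
8.828355587098155
61.0 [(np.float64(44.2), np.float64(11.7), np.float64(812.4), np.float64(9.0), np.float64(-43.2)), (np.float64(38.5), np.float64(307.6), np.float64(650.3), np.float64(-30.5), np.float64(-23.5)), (np.float64(51.4), np.float64(68.0), np.float64(167.6), np.float64(47.6), np.float64(-19.3)), (np.float64(33.8), np.float64(72.6), np.float64(239.3), np.float64(32.2), np.float64(-10.1)), (np.float64(41.5), np.float64(245.8), np.float64(671.9), np.float64(-37.9), np.float64(17.0)), (np.float64(40.4), np.float64(131.0), np.float64(808.1), np.float64(30.5), np.float64(26.5)), (np.float64(40.8), np.float64(186.7), np.float64(879.1), np.float64(-4.7), np.float64(40.5))]
(np.float64(8.828355587098155), 5, array([1., 1.]), np.float64(40.7), np.float64(1.68)) 11.5167
```

```bash
python3 -m jog '[[[1.9,5.7,-1,0],[1.8,5.6,-1.6,0],[1.8,5.4,-2,0],[1.7,5.3,-2.5,0],[1.7,5.1,-2.8,0]]]'; python3 -m jog '[[[1.3,4,-2.6,0],[0,0,0,0],[0,0,0,0],[0,0,0,0],[0,0,0,0]]]';python3 st.py; python3 avg.py d1 4
```

```text
clock: 11.93
position: [0.5114, 0.1016, 0.1848]
tool_rot: [0.108, 0.698, -0.114, 0.699]
force: [0.1, -5.9, 4.7]
width: 0.0114
clock: 12.35
position: [0.5131, 0.1067, 0.1819]
tool_rot: [0.109, 0.698, -0.112, 0.699]
force: [1.0, -5.0, 4.0]
width: 0.0113
s 0.0016 t 0.0417 zT 0.0469 r 78.0 phi 32.3 F ax 2.51 tn -4.48 z 3.99 w 0.0113 12.35
28.851215490875273
27.21517240765815
60.0 [(np.float64(37.8), np.float64(328.2), np.float64(685.8), np.float64(-19.9), np.float64(-32.1)), (np.float64(42.5), np.float64(37.6), np.float64(826.3), np.float64(25.9), np.float64(-33.7)), (np.float64(41.1), np.float64(266.8), np.float64(737.3), np.float64(-41.0), np.float64(2.3)), (np.float64(43.4), np.float64(94.2), np.float64(739.7), np.float64(43.3), np.float64(3.2)), (np.float64(39.1), np.float64(139.6), np.float64(565.1), np.float64(25.3), np.float64(29.8)), (np.float64(38.5), np.float64(204.9), np.float64(1012.7), np.float64(-16.2), np.float64(35.0))]
(np.float64(29.40776530842828), 5, array([2.1, 2.6]), np.float64(41.7), np.float64(3.11)) 12.55
```

View pics/d1.png

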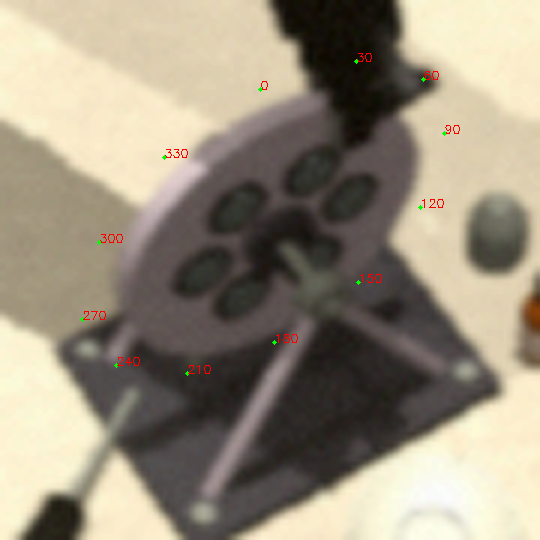

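```bash
cat > filt2.py <<'E'
import filt; from filt import *
from scipy.optimize import least_squares
def est(img,C=(0.2,1.5),Rr=40.3,verbose=1):
    outs=[]
    for th in(.66,.72,.78):
        filt.TH=th
        f=[o for o in filters(img) if 350<o[2]<1000]
        a=[]
        for o in f:
            x,y=o[3]-C[0],o[4]-C[1];r=np.hypot(x,y)
            raw=np.degrees(np.arctan2(x,-y))%360
            if abs(r-Rr)<2.5 and not(140<raw<175):a.append((raw,raw%60))
        if not a: continue
        z=np.mean(np.exp(6j*np.radians([q[1] for q in a])));m=np.degrees(np.angle(z))/6%60
        if verbose:print(th,'%.1f'%m,[(int(q[0]),round((q[1]-m+30)%60-30,1)) for q in a])
        outs.append(m)
    return outs
if __name__=='__main__':
    for f in sys.argv[1:]:print(f);est(cv2.imread(f))
E
python3 filt2.py pics/s2.png pics/c2_raw.png pics/d0_raw.png pics/a1_raw.png pics/a3_raw.png pics/b1_raw.png pics/d1_raw.png
```

```text
pics/s2.png
0.72 8.7 [(8, np.float64(-0.4)), (308, np.float64(0.2)), (71, np.float64(2.4)), (247, np.float64(-1.7)), (129, np.float64(0.7)), (187, np.float64(-1.2))]
0.78 8.9 [(9, np.float64(0.6)), (308, np.float64(-0.5)), (71, np.float64(2.2)), (246, np.float64(-2.3))]
pics/c2_raw.png
0.72 8.4 [(69, np.float64(1.4)), (247, np.float64(-1.1)), (128, np.float64(0.4)), (187, np.float64(-0.6))]
0.78 9.1 [(71, np.float64(2.3)), (246, np.float64(-2.3))]
pics/d0_raw.png
0.72 8.4 [(309, np.float64(0.7)), (247, np.float64(-0.6)), (129, np.float64(1.1)), (187, np.float64(-1.2))]
0.78 8.4 [(308, np.float64(-0.4)), (70, np.float64(2.3)), (246, np.float64(-1.9))]
pics/a1_raw.png
0.72 17.6 [(19, np.float64(2.1)), (318, np.float64(0.5)), (77, np.float64(0.3)), (257, np.float64(-0.3)), (134, np.float64(-2.6))]
0.78 16.5 [(317, np.float64(1.2)), (256, np.float64(-0.2)), (135, np.float64(-1.1))]
pics/a3_raw.png
0.72 58.3 [(358, np.float64(0.5)), (54, np.float64(-3.7)), (296, np.float64(-1.6)), (121, np.float64(3.4)), (235, np.float64(-2.8)), (182, np.float64(4.3))]
0.78 58.0 [(358, np.float64(0.4)), (58, np.float64(0.2)), (296, np.float64(-1.9)), (235, np.float64(-2.7)), (182, np.float64(4.1))]
pics/b1_raw.png
0.72 58.5 [(358, np.float64(-0.4)), (57, np.float64(-1.2)), (296, np.float64(-1.9)), (120, np.float64(2.4)), (235, np.float64(-3.0)), (182, np.float64(4.3))]
0.78 57.7 [(358, np.float64(0.5)), (295, np.float64(-2.0)), (235, np.float64(-2.7)), (182, np.float64(4.3))]
pics/d1_raw.png
0.72 25.6 [(329, np.float64(3.4)), (268, np.float64(3.3)), (138, np.float64(-7.3))]
0.78 26.1 [(330, np.float64(4.4)), (268, np.float64(2.4)), (138, np.float64(-7.3))]
```

```bash
python3 -m jog '[[[0.6,1.7,-1.2,0],[0.6,1.7,-1.2,0],[0,0,0,0],[0,0,0,0],[0,0,0,0]]]';python3 -m jog '[[[0,0,0,0],[0,0,0,0],[0,0,0,0],[0,0,0,0],[0,0,0,0]]]';python3 st.py; python3 avg.py e1 10; python3 filt2.py pics/e1_raw.png
```

```text
clock: 12.97
position: [0.5143, 0.1104, 0.1795]
tool_rot: [0.109, 0.698, -0.112, 0.699]
force: [0.3, -5.3, 4.7]
width: 0.0112
clock: 13.38
position: [0.5143, 0.1104, 0.1795]
tool_rot: [0.109, 0.698, -0.112, 0.699]
force: [-0.3, -4.8, 4.6]
width: 0.0112
s 0.0017 t 0.0456 zT 0.0445 r 78.2 phi 35.7 F ax 1.24 tn -4.70 z 4.60 w 0.0112 13.3833
32.70210959645783
30.381416917362017
60.0 [(np.float64(39.5), np.float64(333.0), np.float64(740.7), np.float64(-17.9), np.float64(-35.2)), (np.float64(41.1), np.float64(37.0), np.float64(741.3), np.float64(24.7), np.float64(-32.8)), (np.float64(41.0), np.float64(270.2), np.float64(701.8), np.float64(-41.0), np.float64(-0.2)), (np.float64(43.2), np.float64(96.2), np.float64(767.1), np.float64(42.9), np.float64(4.7)), (np.float64(37.1), np.float64(139.9), np.float64(469.6), np.float64(23.9), np.float64(28.3)), (np.float64(38.5), np.float64(205.3), np.float64(1069.0), np.float64(-16.5), np.float64(34.8))]
(np.float64(32.47117563904184), 5, array([1.7, 1.8]), np.float64(41.7), np.float64(3.46)) 13.8833
pics/e1_raw.png
0.72 33.9 [(333, np.float64(-0.1)), (35, np.float64(1.6)), (272, np.float64(-1.5))]
0.78 33.7 [(333, np.float64(0.0))]
```

View pics/e1.png

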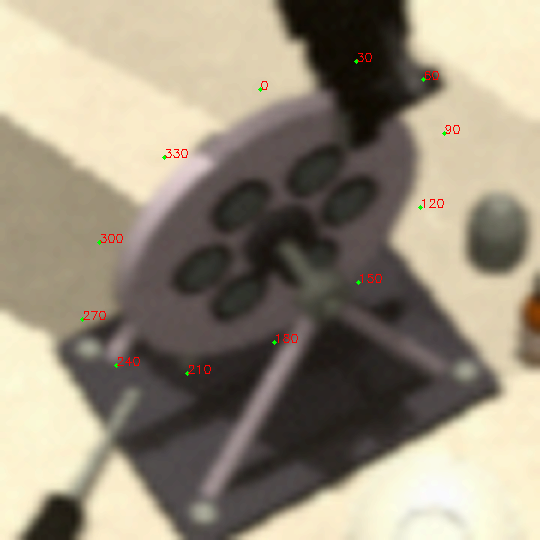

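The measured phase is 33.7° against a target of 33.3°, the grip is holding, and the bystanders look unmoved. I'll run a quick check on the bystanders, then hand in.

```bash
python3 - <<'E'
from h import *
from workcell import sign_off
a=cv2.imread('pics/scene0.png');b=cv2.imread('pics/e1_raw.png')
d=cv2.absdiff(a,b).max(2)
for n,(x0,y0,x1,y1) in dict(screwdriver=(185,215,212,245),dish=(246,208,280,240),bottle=(274,178,290,198),objective=(265,165,282,183),tray=(300,120,355,170),tube=(283,117,297,134),box=(80,300,128,350)).items():print(n,np.median(d[y0:y1,x0:x1]),np.percentile(d[y0:y1,x0:x1],95))
o=monitor.get_obs();print(o['clock'],o['width'],o['force'])
print(sign_off())
E
```

```text
screwdriver 6.0 8.0
dish 7.0 8.0
bottle 5.0 8.0
objective 6.0 8.0
tray 7.0 8.0
tube 4.0 7.0
box 6.0 8.0
13.8833 0.011189985894346617 [-0.80996548 -5.35741355  5.09562543]
the job is handed in; nothing more can be done
None
```

I found the wheel's heavy side, turned it straight down and handed the job in at 13.9 s with the fingers still gripping the rim (40 N set, 11 mm opening).

- **Finding the heavy side:** I let the wheel roll to its stops from both sides. One stop came out at filter phase 8.5° (seen twice) and the other at about 58°. They are about 49–50° apart, so the drag stops the wheel about 25° short. Heavy side down is midway, at phase 33.3°.
- **Final position:** I turned the wheel 25° from the first stop. My last check of the filter angles gave about 33.7°; a looser fit of all the filters gave 32.5°, so the error is probably within about 2°. The rim turned about 10% less than the arm moved, so I set the last few degrees by camera.
- **Pin not seen at the end:** it sits near the dark base plate, at about 212° by calculation. That comes from sighting it at about 125° at the start and 258° after the first turn. The 258° sighting was rough, with the radius reading 90 mm instead of 98 mm.
- **Forces and other things on the table:** wrist force read under 10 N after every move. The scene picture showed no change around the screwdriver, dish, bottle, objective, parts tray and lens tube; the slide box check covered the dark box at the image's lower left, which I assumed was it.

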